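Swing the heavy counter display round to its marker and leave it at rest

TASK

The heavy chocolate-egg display on the ball-bearing swing arm stands at its restocking position on the robot's left: swing it round so that its arm lines up with the brass strip on the counter and leave it standing there at rest, untouched, for at least seven seconds. It coasts freely, so push and brake it gently and only on the outer faces of its two sprung rubber bumpers, with the fingertips well below their top edge; do not touch the wooden display or its eggs, fling it, bang it against its stops, or disturb the gift box, bowl and jar.

Things in the scene. Friction and masses are not known exactly. Their poses are not given: they have to be found in the camera images.
- post: Fixed steel post. The vertical hinge axis is 400 mm along +x from this origin (on the counter, under the display block when the arm is centred); the centred arm points along -x, roughly to the robot; hard stops 0.75 rad either side. Hub top 152 mm high. Ball bearing: damping 0.006 N m s/rad, friction 0.0006 N m; all that swings has about 0.395 kg m2 about the axis (-23 to +27 %).
- display: Dark wooden display, 2.6 kg with its arm (90 to 120 mm high, 100 wide): block centred 400 mm from the hinge axis, 160 mm along the arm, 130 across, 30 to 150 mm above the counter; on it a plate and three eggs, to 222 mm high, within 50 mm of the middle line. Brass nose to 508 mm. Origin: on the counter under the block's centre; -x points along the arm to the free end. Do not touch.
- bumper_left: Black rubber block on the display's left (+y) side, 150 mm along the arm, 50 to 150 mm above the counter, 45 mm proud of the wood, 0.12 kg. Origin: centre of its flat outer face, 400 mm along the arm from the axis, 110 mm from the arm's middle line, 100 mm high. Slides inwards up to 40 mm on an 30 N/m spring (0 N when out), nearly undamped: it bounces. Axes as the display's; face looks to +y.
- bumper_right: The same sprung bumper on the display's right (-y) side, mirrored; origin at the centre of its outer face, which looks along its -y axis.
- marker_spot (a point): Flat brass strip fixed on the counter, 22 mm wide, 3 mm thick, radial from 130 to 530 mm from the hinge axis, with a 12 mm high diamond at its end (545 mm). Origin: on the counter on the strip's middle line, 400 mm from the axis; its -x axis points along the strip to the robot: at the end the display's -x must point the same way. It lies 0.34 to 0.86 rad to the right of the display's start.
- gift_box: Bystander: upright cardboard gift box 70 x 90 x 110 mm, origin under its centre. Leave alone.
- bowl: Bystander: white bowl, rim radius 60 mm, 50 mm high, origin under its centre. Leave alone.
- jar: Bystander: amber jar, radius 35 mm, 110 mm high, origin under its centre. Leave alone.

How it is judged (in metres and radians):
On the way:
1. the display stands lined up with the brass strip (0.1 rad), at rest and untouched, for 7 s (angle between the x axis of display and the x axis of marker_spot, either way round below 0.1 rad and angular speed of display below 0.03 rad/s and contact force between each of the fingers, the arm and bumper_left below 0.3 N and contact force between each of the fingers, the arm and bumper_right below 0.3 N and contact force between each of the fingers, the arm and display below 0.3 N), for 7 s.
At the end, for the whole second after the job is handed in: The arm lines up with the brass strip within 0.1 rad, turns at less than 0.03 rad/s, and nothing of the robot touches the display or bumpers; this was already so for 7 s (all of step 1).
It fails at once if the display is flung (faster than 0.8 rad/s) (angular speed of display above 0.8 rad/s).
It fails at once if the arm reaches its stops (more than 0.72 rad from centred) (angle between the x axis of display and the x axis of post, either way round above 0.72 rad).
It fails at once if the wooden display or its eggs are touched with more than 2 N (contact force between any of the fingers, the arm and display above 2 N).
It fails at once if a bumper is slammed (more than 12 N) or pressed from above instead of on its face (TCP more than 12 mm above its top edge) (contact force between any of the fingers, the arm and bumper_left above 12 N or contact force between any of the fingers, the arm and bumper_right above 12 N or (contact force between the fingers and bumper_left above 1 N and z of the grasp point in the frame of bumper_left above 0.062 m) or (contact force between the fingers and bumper_right above 1 N and z of the grasp point in the frame of bumper_right above 0.062 m)).
It fails at once if a bystander is moved by more than 30 mm (distance of any of gift_box, bowl, jar from where it was at the start of the episode above 0.03 m).
It also fails if it takes over 64 s, if anything falls off the work surface, if the arm or the gripper's body presses on something with over 40 N, if the wrist force passes 120 N, or if a joint passes its speed limit or range.

ROBOT

A 7-joint arm with a two-finger parallel gripper is mounted at the origin on the work surface. World frame = base frame: x ahead of the robot, y to its left, z up, the work surface at z = 0. Lengths are in mm, angles in rad, forces in N, time in s.
With the tool pointing down it reaches from about 400 to 875 mm from the base axis. Payload 4.4 kg.
Tool frame: the origin (TCP) lies between the finger pads, 19 mm behind the fingertips; this is the grasp point; z points along the fingers, y is the line along which they close (so a half turn about z gives the same grasp; the last joint's range is limited). The gripper opens to 85 mm and grips with 20 to 120 N. Pads are 22 mm wide; open, the fingers measure 114 mm over their backs; the gripper's body (76 mm by 85 mm) begins 54 mm behind the grasp point. The pads swing forward as they close: fully open they stand 13 mm farther back than shut.
Start: joints at [1.258, 0.628, 0.038, 1.517, -0.027, 0.996, -0.02], TCP at [158.823, -630.312, 250.013] pointing down, gripper open.
Joint ranges: [-3.06, 3.06], [-0.37, 2.12], [-1.25, 1.32], [0.18, 2.47], [-1.1, 4.24], [0.23, 1.98], [-2.94, 2.94]. Speed limits (rad/s): [2.57, 2.57, 3.14, 3.14, 3.14, 3.14, 3.14].

INTERFACE

Orientations are given as [roll, pitch, yaw] about the fixed x, y, z axes, in that order (R = Rz(yaw) Ry(pitch) Rx(roll)).
In Python, from cell import ctrl gives the robot as it stands.
- The arm moves only by the shell command python3 -m crank 'ROWS' [OPENING]. ROWS is JSON, a list that holds one entry, the list of rows, each a list of 4 numbers: the shift along the tool's x, y, z normalised to -1 to 1, where 1 is 2.5 cm, then the turn about the tool's z normalised to -1 to 1, where 1 is 0.08 rad. In form: [[[dx, dy, dz, turn], ...]]. A call has 1 to 12 rows; each row shifts and turns the commanded pose from where the row before left it, along the tool's axes as they then stand; what a row does not reach is not made up. A row lasts 1/12 s, in which the tool goes at most 41.7 mm and 7.16 degrees, less where a joint would pass 70% of its speed; a pose out of reach is approached as far as the arm can. A call with a number of a shift or a turn outside -1 to 1 is refused whole. A call with a gripper value outside its range is refused whole. OPENING is the closure, from -1 (fully open) to 1 (shut), set as the call begins (- or left out, the last holds). The fingers move at their own pace and stop on an object; the grip force is fixed at half the most. Time passes only in rows, so rows that do not move let the fingers close. It gives the time, the measured TCP pose, the force, the opening and the grip force at its end, in the units of the state.
- ctrl.read_state(): the state, without advancing time (a new reading comes with each control period).
- ctrl.get_image(name): name is "scene" or "top" or "wrist"; returns a dict with "img" (400x640x3 uint8, red, green, blue), "intrinsics" (3x3 intrinsics, pixels), "dist" ([k1, k2, p1, p2, k3] as OpenCV has them; the pictures are not rectified), "extrinsics" (4x4, takes a point from camera to world coordinates). Camera axes: x right, y up, looking along -z (the intrinsics and any distortion apply to the point x, -y, -z); pixel columns grow to the right and rows downward; lengths in mm; the calibration is good to about 2 mm. A picture is of the moment at which its call begins. There is no depth.
- ctrl.finish_job(): hands the job in; it is judged then, once.
Trained networks look in the newest picture that a camera, given by its name, has taken for a name from the list of things; names that differ only in an ending like _2 or _b are one class to them, and where a whole thing is asked for, a point or a joint stands for the part that bears it (a point fixed in the world has none). Each returns a list of dicts, best first, with "confidence" (0 to 1); they miss things now and then, are a little off and sometimes report something else, mostly with a low value. They report only what shows in the picture. A call takes as long as a camera call.
- ctrl.find_in(camera, target): "position" ([row, column] in pixels, amid what is visible of it).
- ctrl.trace(camera, target): "mask" (400x640 bool, what is visible of it) and "position" ([row, column] in pixels, amid what is visible of it).
- ctrl.place_of(camera, target): "position" ([row, column] in pixels: a listed point, or the origin of a listed thing).
The state is a dict: "clock": time; "qpos": joint angles; "qd": joint speeds; "tau": joint torques, N m; "eef_pos": TCP position; "tool_rot": TCP orientation; "force": force on the tool from outside, world axes, zero at the start; "torque": the same for the moment, N m; "width": finger opening in mm; "gripper_force": force on a finger pad.
Only numpy, scipy, OpenCV 4.12 (cv2) and the standard library are available. Lean on these libraries where they do the work, as an engineer would, in place of code of your own. Each camera call takes 0.05 s, during which the arm holds its last target. There are 200 camera calls.

## Working session

There is one attempt and no reset: what is moved stays moved. The work goes in short steps, Python scripts to look and compute and a shell command to move; the robot and the scene stay as the last step left them, time stands still between calls to the robot, and variables do not carry over. Pictures are saved under pics/ and viewed, at most 10 in all, crops included, and the job is handed in when it is done.

```bash
mkdir -p pics; ls; cat > h.py <<'E'
import numpy as np, cv2
from cell import ctrl
def undist(im,px):
    K=np.array(im["intrinsics"],float);d=np.array(im["dist"],float)
    return cv2.undistortPoints(np.array([[[px[1],px[0]]]],float),K,d)[0,0]
def ray(im,px):
    u=undist(im,px);E=np.array(im["extrinsics"],float)
    v=E[:3,:3]@np.array([u[0],-u[1],-1.]);return E[:3,3],v/np.linalg.norm(v)
def onz(im,px,z):
    o,v=ray(im,px);return o+v*(z-o[2])/v[2]
def tri(rs):
    A=0;b=0
    for o,v in rs:
        P=np.eye(3)-np.outer(v,v);A=A+P;b=b+P@o
    x=np.linalg.solve(A,b);return x,[np.linalg.norm((np.eye(3)-np.outer(v,v))@(x-o)) for o,v in rs]
def proj(im,p):
    E=np.array(im["extrinsics"],float);c=E[:3,:3].T@(np.array(p,float)-E[:3,3])
    q=cv2.projectPoints(np.array([[c[0],-c[1],-c[2]]]),np.zeros(3),np.zeros(3),np.array(im["intrinsics"],float),np.array(im["dist"],float))[0][0,0]
    return q[::-1]
E
cat > a.py <<'E'
from h import *
np.set_printoptions(precision=1,suppress=True)
ims={}
for c in ["scene","top"]:
    ims[c]=ctrl.get_image(c);cv2.imwrite(f"pics/{c}0.png",ims[c]["img"][:,:,::-1])
for n in ["post","display","bumper_left","bumper_right","marker_spot","gift_box","bowl","jar"]:
    r=[]
    for c in ims:
        p=ctrl.place_of(c,n)
        if p: 
            q=p[0]["position"];r.append(ray(ims[c],q));z=100 if "bump" in n else 0
            print(n,c,np.array(q),round(p[0]["confidence"],2),"onz",onz(ims[c],q,z))
    if len(r)==2: print("   tri",*tri(r))
s=ctrl.read_state();print(s)
E
python3 a.py
```

```text
pics
post scene [350. 302.] 0.25 onz [446.7 467.8   0. ]
display scene [272.3 270.2] 0.91 onz [578.9 224.3   0. ]
display top [172.3 247.7] 0.93 onz [571.3 218.7   0. ]
   tri [578.6 221.8 -23.6] [np.float64(2.877415436895673), np.float64(2.877415436895871)]
bumper_left scene [289.9 246.2] 0.92 onz [637.6 300.  100. ]
bumper_left top [151.1 214.5] 0.85 onz [621.1 309.4 100. ]
   tri [626.2 303.7 116. ] [np.float64(9.012594731299481), np.float64(9.012594731299432)]
bumper_right scene [237.3 293.9] 0.77 onz [503.6 117.3 100. ]
bumper_right top [187.1 275.8] 0.95 onz [505.1 114.1 100. ]
   tri [505.2 115.1  92.2] [np.float64(1.1763960493523358), np.float64(1.176396049352431)]
marker_spot scene [203.1 295.9] 0.94 onz [514.4 -33.2   0. ]
marker_spot top [195.1 320.9] 0.6 onz [492.6 -28.2   0. ]
   tri [503.7 -30.8  -1.8] [np.float64(11.060001446363236), np.float64(11.060001446363335)]
gift_box scene [352.2 299.9] 0.93 onz [452.9 475.2   0. ]
gift_box top [212.9 170.9] 0.76 onz [434.3 475.7   0. ]
   tri [444.2 477.7 -11.6] [np.float64(9.09428545085954), np.float64(9.09428545085952)]
bowl scene [118.6 328.8] 0.58 onz [ 419.5 -389.7    0. ]
bowl top [218.2 433.5] 0.67 onz [ 412.6 -407.4    0. ]
   tri [ 418.3 -427.4  -66.3] [np.float64(0.8574633272440938), np.float64(0.8574633272440313)]
jar scene [ 98.  299.4] 0.73 onz [ 542.5 -471.9    0. ]
{'clock': 0.9, 'qpos': array([ 1.3,  0.6,  0. ,  1.5, -0. ,  1. , -0. ]), 'qd': array([-0.,  0., -0., -0., -0.,  0., -0.]), 'tau': array([  0. , -56.3,   1.2, -19.4,   0. ,   0. ,  -0. ]), 'eef_pos': array([ 158.8, -630.3,  250. ]), 'tool_rot': array([ 3.1, -0. ,  0.2]), 'force': array([-0.6, -0.1,  0.4]), 'torque': array([ 0., -0., -0.]), 'gripper_force': 0.0, 'width': 85.29570704655102}
```

View pics/top0.png

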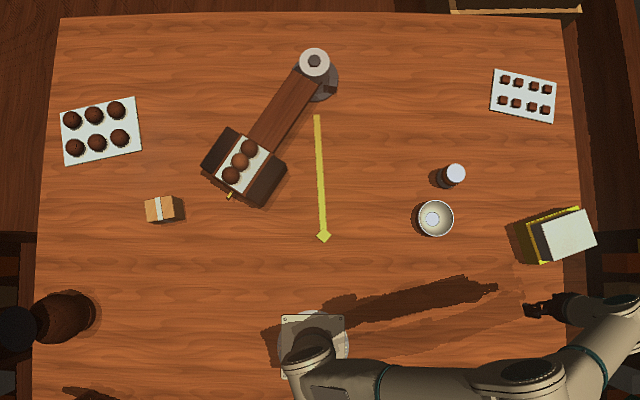

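View pics/scene0.png

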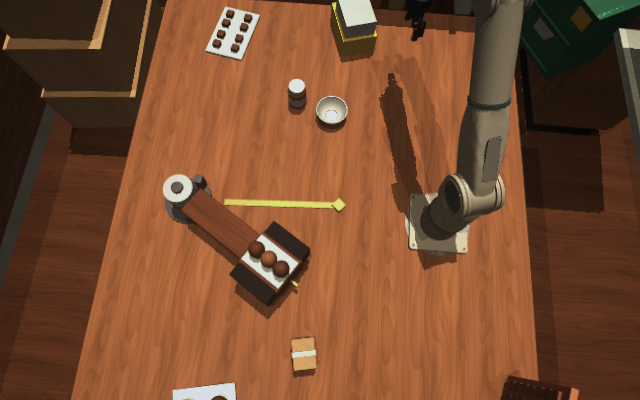

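The top view shows the hub at about (row 62, col 314). The strip runs from (115,317) to its diamond at (237,323). The display is swung left with its nose at (195,230), and the tan box at (210,163) is the gift box. The scene view agrees: hub (188,178), strip (202,225)–(205,340), display (262,270). Next I'll measure the hub, the strip line and the arm angle.

```bash
cat > b.py <<'E'
from h import *
np.set_printoptions(precision=3,suppress=True)
T=ctrl.get_image("top");S=ctrl.get_image("scene")
for hubz in [152]:
    print("hub tri",tri([ray(T,(61.5,314.5)),ray(S,(186.5,178))]),onz(T,(61.5,314.5),152),onz(S,(186.5,178),152))
for n,im,box in [("top",T,(105,245,300,340)),("scene",S,(190,215,215,350))]:
    h=cv2.cvtColor(im["img"],cv2.COLOR_RGB2HSV);m=(h[...,0]>22)&(h[...,0]<36)&(h[...,1]>120)&(h[...,2]>110)
    k=np.zeros_like(m);k[box[0]:box[1],box[2]:box[3]]=1
    ps=np.array([onz(im,p,3) for p in np.argwhere(m&k)])[:,:2]
    vx,vy,x0,y0=cv2.fitLine(ps.astype(np.float32),cv2.DIST_HUBER,0,.01,.01).ravel()
    t=(ps-[x0,y0])@[vx,vy];a=np.array([x0,y0])
    print(n,len(ps),"ends",a+t.min()*np.array([vx,vy]),a+t.max()*np.array([vx,vy]),"ang",np.arctan(vy/vx))
for c,im in [("top",T),("scene",S)]:
    r=ctrl.trace(c,"display")
    if r:
        m=r[0]["mask"].astype(np.uint8);print(c,m.sum(),r[0]["position"],cv2.boundingRect(m))
        np.save("m_"+c,m); o=im["img"][:,:,::-1].copy();o[m>0]=o[m>0]//2+[0,120,0];cv2.imwrite(f"pics/m_{c}.png",o)
s=ctrl.read_state();print(s["clock"],s["tool_rot"])
for c in (T,S): print(np.array(c["extrinsics"])[:3,3])
E
python3 b.py
```

```text
hub tri (array([896.79 ,  -7.85 , 153.209]), [np.float64(0.3588577697142928), np.float64(0.3588577697142305)]) [896.988  -7.755 152.   ] [897.605  -8.412 152.   ]
top 769 ends [335.985 -36.85 ] [767.565 -11.691] ang 0.058228467
scene 713 ends [339.728 -39.703] [774.878 -14.771] ang 0.057232626
scene 4464 [245.0, 245.2] (181, 189, 121, 106)
1.1 [ 3.142 -0.     0.247]
[ 312.308   -1.467 1369.908]
[ 428.454  420.641 1414.418]
```

```bash
cat > meas.py <<'E'
from h import *
import sys
np.set_printoptions(precision=3,suppress=True)
HUB=np.array([897.,-8.]);TA=0.055
def plate(im):
    """arm angle from the centre of the white plate (z 152)"""
    h=cv2.cvtColor(im["img"],cv2.COLOR_RGB2HSV);m=((h[...,1]<75)&(h[...,2]>130)).astype(np.uint8)
    n,l,st,c=cv2.connectedComponentsWithStats(m);pts=[]
    for i in range(1,n):
        if st[i,4]<25: continue
        w=onz(im,c[i][::-1],152)[:2]-HUB;r=np.hypot(*w)
        if 340<r<460 and w[0]<0: pts.append(np.argwhere(l==i))
    if not pts: return None
    p=np.vstack(pts)[:,::-1].astype(np.float32);(cx,cy),sz,_=cv2.minAreaRect(p)
    w=onz(im,(cy,cx),152)[:2]-HUB;return round(float(np.arctan2(-w[1],-w[0])),4),round(float(np.hypot(*w))),np.round(sz,0).tolist()
def net(c,im):
    o={}
    for n,f,z in [("display",(400,0),0),("bumper_left",(400,-110),100),("bumper_right",(400,110),100)]:
        p=ctrl.place_of(c,n)
        if p and p[0]["confidence"]>.5:
            w=onz(im,p[0]["position"],z)[:2]-HUB
            o[n]=round(float(np.arctan2(-w[1],-w[0])-np.arctan2(f[1],f[0])),3)
    return o
def meas(nets=False,cams=("top","scene"),save=None):
    for c in cams:
        t=ctrl.read_state()["clock"];im=ctrl.get_image(c);print(round(t,2),c,"plate",plate(im),net(c,im) if nets else "")
        if save: cv2.imwrite(f"pics/{c}_{save}.png",im["img"][:,:,::-1])
    s=ctrl.read_state();print("clk",round(s["clock"],2),"tcp",s["eef_pos"],"yaw",s["tool_rot"],"F",s["force"],"w",round(s["width"]))
if __name__=="__main__": meas("n" in sys.argv[1:],save=next((a[1:] for a in sys.argv[1:] if a[0]=="s"),None))
E
python3 meas.py n; python3 -m crank '[[[0.97,-0.56,-0.15,0],[0.97,-0.56,-0.15,0],[0.97,-0.56,-0.15,0],[0.97,-0.56,-0.15,0],[0.97,-0.56,-0.15,0],[0.97,-0.56,-0.15,0],[0.97,-0.56,-0.15,0],[0.97,-0.56,-0.15,0],[0.97,-0.56,-0.15,0],[0.97,-0.56,-0.15,0],[0.97,-0.56,-0.1,0],[0.97,-0.56,0,0]]]' 1
```

```text
1.1 top plate (-0.5928, 395, [33.0, 50.0]) {'display': -0.594, 'bumper_left': -0.611, 'bumper_right': -0.576}
1.3 scene plate (-0.5868, 393, [48.0, 33.0]) {'display': -0.591, 'bumper_left': -0.602, 'bumper_right': -0.581}
clk 1.5 tcp [ 158.801 -630.292  250.011] yaw [-3.142 -0.     0.247] F [-0.351 -0.186 -0.088] w 85
clock: 2.5
eef_pos: [401.1, -395.5, 290.8]
tool_rot: [3.14, -0.001, 0.247]
force: [1.0, -0.3, -0.1]
width: -0.1
gripper_force: 0.0
```

```bash
python3 -m crank '[[[0.65,-1,0,0],[0.65,-1,0,0],[0.65,-1,0,0],[0.65,-1,0,0],[0.65,-1,0,0],[0.65,-1,0,0],[0.65,-1,0,0],[0.65,-1,0,0],[0.65,-1,0,0],[0.65,-1,0,0],[0.65,-1,0,0],[0.65,-1,0,0]]]' >/dev/null; python3 -m crank '[[[0.65,-1,0,0],[0.65,-1,0,0],[0.65,-1,0,0],[0.65,-1,0,0],[0.65,-1,0,0],[0.65,-1,0,0],[0.65,-1,0,0],[0.65,-1,0,0],[0.65,-1,0,0],[0.65,-1,0,0],[0.65,-1,0,0],[0.65,-1,0,0]]]' 
python3 -m crank '[[[0.6,-1,0,0.9],[0.5,-0.8,0,0.9],[0.3,-0.5,0,0.9],[0,0,0,0.9],[0,0,0,0.9],[0,0,0,0.9],[0,0,0,0.9],[0,0,0,0.9],[0,0,0,0.9],[0,0,0,0.9],[0,0,0,0.9],[0,0,0,0.6]]]'; python3 -c "
from h import *
print(ctrl.read_state()['qpos'])"; python3 meas.py s1
```

```text
clock: 4.5
eef_pos: [631.9, 282.1, 290.1]
tool_rot: [3.141, -0.0, 0.247]
force: [0.6, -0.0, -0.2]
width: 0.1
gripper_force: 0.0
clock: 5.5
eef_pos: [654.9, 343.8, 289.9]
tool_rot: [3.141, 0.0, -0.597]
force: [-0.2, -1.3, 0.5]
width: 0.1
gripper_force: 0.0
[-0.58909813  0.74804701  0.14317609  1.16697828 -0.10298045  1.23356095
 -2.61692628]
5.5 top plate (-0.5917, 395, [33.0, 49.0]) 
5.55 scene plate (-0.6718, 441, [18.0, 8.0]) 
clk 5.6 tcp [654.917 343.854 289.874] yaw [ 3.141 -0.    -0.593] F [-0.323  0.729  0.972] w 0
```

```bash
python3 -m crank '[[[0,0,0.8,0],[0,0,1,0],[0,0,1,0],[0,0,1,0],[0,0,1,0],[0,0,0.9,0],[0,0,0.5,0],[0,0,0.2,0],[0,0.2,0,0],[0,0.3,0,0],[0,0.2,0,0],[0,0,0,0]]]';  python3 meas.py s2; python3 -c "
from h import *
T=cv2.imread('pics/top_2.png')[80:260,130:340];S=cv2.imread('pics/scene_2.png')[160:340,170:380]
cv2.imwrite('pics/c2.png',cv2.resize(np.hstack([T,S]),None,fx=1.9,fy=1.9))"
```

```text
clock: 6.6
eef_pos: [645.7, 327.7, 131.9]
tool_rot: [-3.141, -0.002, -0.595]
force: [-0.7, -0.6, 0.9]
width: -0.4
gripper_force: 0.0
6.6 top plate (-0.5923, 395, [33.0, 50.0]) 
6.65 scene plate (-0.8052, 348, [52.0, 83.0]) 
clk 6.7 tcp [645.909 329.076 131.583] yaw [-3.14  -0.001 -0.594] F [ 0.021 -1.01  -0.394] w 0
```

View pics/c2.png

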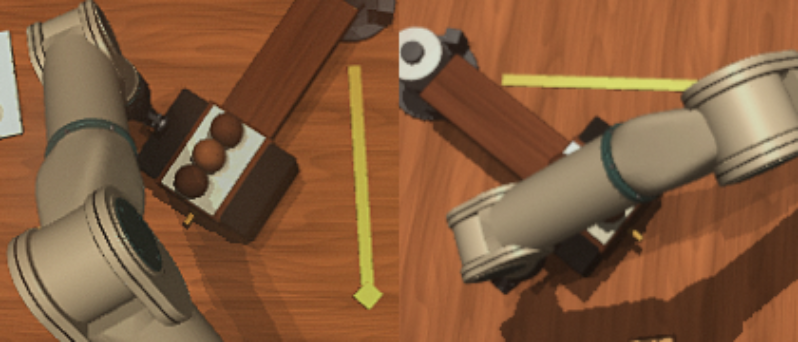

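The crop shows the shut fingertips just outside the left bumper face, with the display still at -0.592. Now the slow push at about 24 mm/s.

```bash
python3 -m crank '[[[0,0.2,0,0],[0,0.08,0,0],[0,0.08,0,0],[0,0.08,0,0],[0,0.08,0,0],[0,0.08,0,0],[0,0.08,0,0],[0,0.08,0,0],[0,0.08,0,0],[0,0.08,0,0],[0,0.08,0,0],[0,0.08,0,0]]]' | head -2; python3 -c "
from meas import *
meas(cams=('top',))"
python3 -m crank '[[[0,0.08,0,0],[0,0.08,0,0],[0,0.08,0,0],[0,0.08,0,0],[0,0.08,0,0],[0,0.08,0,0]]]' |head -2; python3 -c "
from meas import *
meas(cams=('top',));meas(cams=('top',))"
```

```text
clock: 7.7
eef_pos: [630.0, 306.8, 130.1]
7.7 top plate (-0.583, 395, [32.0, 50.0]) 
clk 7.75 tcp [629.866 306.282 130.093] yaw [ 3.141  0.    -0.593] F [-0.558 -0.119 -0.717] w 0
clock: 8.25
eef_pos: [623.4, 296.6, 130.0]
8.25 top plate (-0.5403, 395, [33.0, 50.0]) 
clk 8.3 tcp [623.165 296.164 130.003] yaw [ 3.141 -0.    -0.594] F [ 0.03  -0.935  1.094] w 0
8.3 top plate (-0.5344, 395, [33.0, 50.0]) 
clk 8.35 tcp [623.335 296.331 130.028] yaw [ 3.141 -0.    -0.594] F [-0.296 -0.543 -0.355] w 0
```

```bash
python3 -m crank '[[[0,-0.3,-0.8,0],[0,0,-1,0],[0,0,-1,0],[0,0,-1,0],[0,0,-1,0],[0,0,-1,0],[0.2,0.6,-0.6,0],[0.32,1,0,0],[0.32,1,0,0],[0.32,1,0,0],[0.32,1,0,0],[0.32,1,0,0]]]' | head -2; python3 -m crank '[[[0.32,1,0,0],[0.32,1,0,0],[0.32,1,0,0],[0.32,1,0,0],[0.32,1,0,0],[0.32,1,0,0],[0.32,1,0,0],[0.32,1,0,0],[0.32,1,0,0],[0.32,1,0,0],[0.32,1,0,0],[0.32,1,0,0]]]' | head -3;  python3 -c "
from meas import *
meas(cams=('top','scene'))"
```

```text
clock: 9.35
eef_pos: [586.2, 160.7, 290.2]
clock: 10.35
eef_pos: [498.1, -141.8, 290.2]
tool_rot: [-3.141, -0.0, -0.593]
10.35 top plate (0.1152, 384, [164.0, 55.0]) 
10.4 scene plate (-0.3291, 392, [48.0, 32.0]) 
clk 10.45 tcp [ 496.854 -145.918  290.415] yaw [ 3.139 -0.002 -0.601] F [ 0.309 -0.25   0.553] w 0
```

```bash
python3 -m crank '[[[0,0,0.4,-0.98],[0,0,0.8,-0.98],[0,0,1,-0.98],[0,0,1,-0.98],[0,0,1,-0.98],[0,0,1,-0.98],[0,0,0.8,-0.98],[0,0,0.4,-0.98],[0,0,0,0]]]' | head -3;  python3 -c "
from meas import *
meas(cams=('scene','top'),save='3')
meas(cams=('scene',))"
```

```text
clock: 11.2
eef_pos: [497.3, -139.5, 127.8]
tool_rot: [-3.14, 0.004, 0.036]
11.2 scene plate (-0.2561, 393, [48.0, 31.0]) 
11.25 top plate (-0.2599, 394, [34.0, 49.0]) 
clk 11.3 tcp [ 498.838 -140.223  130.079] yaw [-3.141  0.     0.032] F [-0.054 -0.282  0.21 ] w 0
11.3 scene plate (-0.2479, 392, [48.0, 31.0]) 
clk 11.35 tcp [ 499.263 -140.394  130.661] yaw [ 3.141 -0.001  0.032] F [0.248 1.729 0.51 ] w 0
```

View pics/scene_3.png

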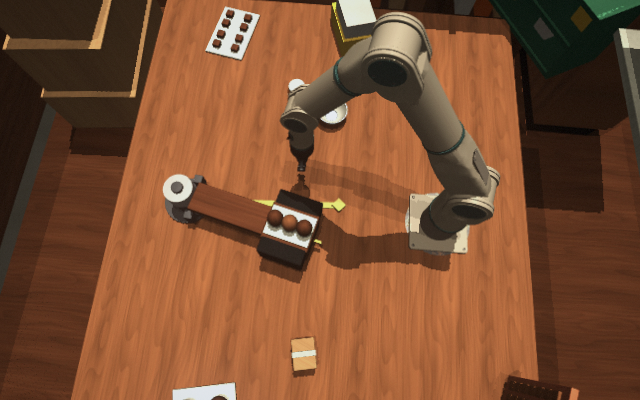

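The scene view shows the fingers at (165,300) on the right, waiting down at bumper height. The display approaches at about 0.09 rad/s, and the bystanders are untouched. I'll wait and measure again.

```bash
python3 -m crank '[[[0,-0.1,0,0],[0,-0.1,0,0],[0,0,0,0],[0,0,0,0],[0,0,0,0],[0,0,0,0],[0,0,0,0],[0,0,0,0],[0,0,0,0],[0,0,0,0],[0,0,0,0],[0,0,0,0]]]' | head -2;  python3 -c "
from meas import *
meas(cams=('scene','top'))"; python3 -m crank '[[[0,0,0,0],[0,0,0,0],[0,0,0,0],[0,0,0,0],[0,0,0,0],[0,0,0,0],[0,0,0,0],[0,0,0,0],[0,0,0,0],[0,0,0,0]]]' | head -2;  python3 -c "
from meas import *
meas(cams=('scene','top'))"
```

```text
clock: 12.35
eef_pos: [498.4, -135.5, 130.0]
12.35 scene plate (-0.156, 392, [47.0, 30.0]) 
12.4 top plate (-0.1594, 394, [33.0, 50.0]) 
clk 12.45 tcp [ 498.393 -135.565  130.023] yaw [ 3.142 -0.     0.034] F [ 0.132 -0.23   0.415] w 0
clock: 13.28
eef_pos: [498.4, -135.5, 130.0]
13.28 scene plate (-0.0769, 392, [47.0, 30.0]) 
13.33 top plate (-0.0922, 392, [50.0, 32.0]) 
clk 13.38 tcp [ 498.419 -135.518  130.02 ] yaw [-3.142 -0.     0.034] F [-0.672  0.07   0.006] w 0
```

```bash
python3 -m crank '[[[0,0,0,0],[0,0,0,0],[0,0,0,0],[0,0,0,0],[0,0,0,0],[0,0,0,0],[0,0,0,0],[0,0,0,0],[0,0,0,0],[0,0.05,0,0],[0,0.05,0,0],[0,0.05,0,0]]]' | head -2;  python3 -m crank '[[[0,0.05,0,0],[0,0.05,0,0],[0,0.05,0,0],[0,0.05,0,0],[0,0.05,0,0],[0,0.05,0,0],[0,0.05,0,0],[0,0.05,0,0],[0,0.05,0,0],[0,0.05,0,0]]]' | head -2;  python3 -c "
from meas import *
meas(cams=('scene',))";  python3 -m crank '[[[0,0.05,0,0],[0,0.05,0,0],[0,0.05,0,0]]]' | head -2;  python3 -c "
from meas import *
meas(cams=('scene','top','scene'),save='4')"
```

```text
clock: 14.38
eef_pos: [498.6, -139.5, 130.0]
clock: 15.22
eef_pos: [498.9, -151.8, 130.0]
15.22 scene plate (0.0528, 391, [45.0, 29.0]) 
clk 15.27 tcp [ 498.929 -152.194  130.014] yaw [ 3.141 -0.     0.034] F [ 0.453 -0.689  0.185] w 0
clock: 15.52
eef_pos: [499.0, -155.6, 130.0]
15.52 scene plate (0.0494, 391, [46.0, 29.0]) 
15.57 top plate (0.0439, 393, [49.0, 34.0]) 
15.62 scene plate (0.0487, 391, [46.0, 29.0]) 
clk 15.67 tcp [ 499.042 -155.658  129.995] yaw [3.142 0.    0.034] F [-0.035 -0.298 -1.228] w 0
```

```bash
python3 -m crank '[[[0,0.2,0,0],[0,0.5,0,0],[0,0.5,0,0],[0,0.5,0,0],[0,0.3,0,0],[0,0,0,0],[0,0,0,0],[0,0,0,0],[0,0,0,0],[0,0,0,0],[0,0,0,0],[0,0,0,0]]]' | head -2;  python3 -c "
from meas import *
meas(cams=('scene','top'),nets=True)"; python3 -m crank '[[[0,0,0,0],[0,0,0,0],[0,0,0,0],[0,0,0,0],[0,0,0,0],[0,0,0,0],[0,0,0,0],[0,0,0,0],[0,0,0,0],[0,0,0,0],[0,0,0,0],[0,0,0,0]]]' | head -2;  python3 -c "
from meas import *
meas(cams=('scene','top'),save='5')"
```

```text
clock: 16.67
eef_pos: [500.9, -205.0, 130.1]
16.67 scene plate (0.0448, 393, [46.0, 29.0]) {'display': 0.005, 'bumper_left': 0.026, 'bumper_right': 0.082}
16.87 top plate (0.0349, 394, [49.0, 34.0]) {}
clk 17.07 tcp [ 500.779 -205.474  130.041] yaw [-3.142 -0.     0.034] F [-0.367  0.586  0.118] w 0
clock: 18.07
eef_pos: [500.8, -205.5, 130.0]
18.07 scene plate (0.0388, 392, [46.0, 29.0]) 
18.12 top plate (0.0285, 394, [50.0, 33.0]) 
clk 18.17 tcp [ 500.782 -205.488  130.032] yaw [-3.142 -0.     0.034] F [-0.156 -0.683 -0.225] w 0
```

View pics/top_5.png

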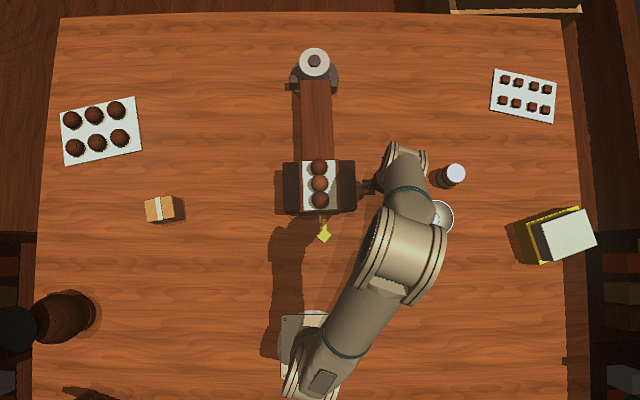

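The top view shows the arm over the strip, with its nose by the diamond at (235,323). The fingers are about 50 mm clear at (185,368), and the display is creeping back at about 0.005 rad/s, which friction should stop. I'll let time pass and check.

```bash
Z='import sys'; for i in 1 2 3; do python3 -m crank '[[[0,0,0,0],[0,0,0,0],[0,0,0,0],[0,0,0,0],[0,0,0,0],[0,0,0,0],[0,0,0,0],[0,0,0,0],[0,0,0,0],[0,0,0,0],[0,0,0,0],[0,0,0,0]]]' >/dev/null;  python3 -m crank '[[[0,0,0,0],[0,0,0,0],[0,0,0,0],[0,0,0,0],[0,0,0,0],[0,0,0,0],[0,0,0,0],[0,0,0,0],[0,0,0,0],[0,0,0,0],[0,0,0,0],[0,0,0,0]]]' >/dev/null; python3 meas.py; done
```

```text
20.17 top plate (0.026, 394, [50.0, 33.0]) 
20.22 scene plate (0.037, 392, [47.0, 29.0]) 
clk 20.27 tcp [ 500.798 -205.481  130.044] yaw [ 3.142 -0.     0.034] F [-0.314  0.004 -0.361] w 0
22.27 top plate (0.026, 394, [50.0, 33.0]) 
22.32 scene plate (0.037, 392, [47.0, 29.0]) 
clk 22.37 tcp [ 500.79  -205.477  130.044] yaw [ 3.142 -0.     0.034] F [ 0.372 -0.248 -1.03 ] w 0
24.37 top plate (0.026, 394, [50.0, 33.0]) 
24.42 scene plate (0.0328, 393, [46.0, 29.0]) 
clk 24.47 tcp [ 500.794 -205.49   130.03 ] yaw [ 3.142 -0.     0.034] F [-0.051 -0.006  0.127] w 0
```

```bash
for i in 1 2 3; do python3 -m crank '[[[0,0,0,0],[0,0,0,0],[0,0,0,0],[0,0,0,0],[0,0,0,0],[0,0,0,0],[0,0,0,0],[0,0,0,0],[0,0,0,0],[0,0,0,0],[0,0,0,0],[0,0,0,0]]]' >/dev/null; done; python3 meas.py; python3 -c "
from cell import ctrl
print(ctrl.finish_job())"
```

```text
27.47 top plate (0.026, 394, [50.0, 33.0]) 
27.52 scene plate (0.037, 392, [47.0, 29.0]) 
clk 27.57 tcp [ 500.803 -205.489  130.025] yaw [ 3.142 -0.     0.034] F [-0.056 -0.291 -0.78 ] w 0
the job is handed in; nothing more can be done
None
```

The display stands at rest, untouched and within about 0.03 rad of the brass strip (0.1 allowed); it had not moved measurably for 7 s when I handed the job in at 27.6 s, and no verdict came back.

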